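Load the hair clip dryer and set its timer dial to the mark

ROBOT

A 6-joint arm with a two-finger parallel gripper is mounted at the origin on the work surface. World frame = base frame: x ahead of the robot, y to its left, z up, the work surface at z = 0. Lengths are in m, angles in rad, forces in N, time in s.
With the tool pointing down it reaches from about 0.425 to 0.95 m from the base axis. Payload 3.5 kg.
Tool frame: the origin (TCP) lies between the finger pads, 19 mm behind the fingertips; this is the grasp point; x points along the fingers, z is the direction in which the jaws open and shut, and the axes are right-handed (so a half turn about x gives the same grasp; the last joint's range is limited). The gripper opens to 85 mm and grips with 20 to 120 N. Pads are 22 mm wide; open, the fingers measure 114 mm over their backs; the gripper's body (76 mm by 85 mm) begins 54 mm behind the grasp point. The pads swing forward as they close: fully open they stand 13 mm farther back than shut.
Start: joints at [1.108, 0.286, 1.577, -0, 1.279, -0.15], TCP at [0.208, 0.642, 0.25] pointing down, gripper open.
Joint ranges: [-2.77, 2.77], [-0.9, 2.22], [0.21, 2.48], [-1.53, 4.67], [0.24, 2.81], [-2.84, 2.84]. Speed limits (rad/s): [2.79, 2.79, 3.14, 3.14, 3.14, 3.14].

INTERFACE

Orientations are given as a unit quaternion [x, y, z, w].
In Python, from plant import ctrl, cams gives the robot as it stands.
- The arm moves only by the tool play_rows, never from a script. Its argument "rows" is a list of rows, each a list of 3 entries, a list of its own where there are three numbers: the opening in per cent of the stroke, from 0 (shut) to 100 (fully open), then the shift along the tool's x, y, z in units of 0.3 m (1.0 is 0.3 m), then the turn, a rotation vector about the tool's x, y, z in units of pi/2 rad (1.0 is pi/2 rad). A call has 1 to 10 rows; each row is the pose to reach, as a shift and turn from the pose commanded when the call began, along the tool's axes at that moment; what a row does not reach only later rows make up. A row lasts 1/12 s, in which the tool goes at most 41.7 mm and 7.16 degrees, less where a joint would pass 70% of its speed; a pose out of reach is approached as far as the arm can. A call with a number of a shift or a turn outside -1 to 1 is refused whole. A call with a gripper value outside its range is refused whole. The fingers move at their own pace and stop on an object; "force" is the grip in N (left out, the last holds). Time passes only in rows, so rows that repeat a pose let the fingers close. It gives the time, the measured TCP pose, the force and the opening at its end, in the units of the state.
- ctrl.get_state(): the state, without advancing time (a new reading comes with each control period).
- cams.read_camera(name): name is "scene" or "side" or "wrist"; returns a dict with "color" (384x512x3 uint8, red, green, blue), "fx", "fy", "cx", "cy" (pixels), "view" (4x4, takes a point from world to camera coordinates). Camera axes: x right, y down, z forward; pixel columns grow to the right and rows downward; lengths in m; the calibration is good to about 2 mm. The wrist camera is an equidistant fisheye: a pixel r from the principal point sees the ray r / f radians off the axis. A picture is of the moment at which its call begins. There is no depth.
- ctrl.sign_off(): hands the job in, once; it reports no verdict.
The state is a dict: "time": time; "qpos": joint angles; "dq": joint speeds; "joint_efforts": joint torques, N m; "eef_pos": TCP position; "tcp_rot": TCP orientation; "contact_force": force on the tool from outside, world axes, zero at the start; "wrist_torque": the same for the moment, N m; "opening": opening from 0.0 (shut) to 1.0 (fully open).
Only numpy, scipy, OpenCV 4.12 (cv2) and the standard library are available. Lean on these libraries where they do the work, as an engineer would, in place of code of your own. Each camera call takes 0.05 s, during which the arm holds its last target. There are 200 camera calls.

TASK

The hair clip is still wet: put it into the open bay of the white accessory dryer and let go of it. Then turn the dryer's black timer dial, on the sloped panel, until its white pointer lines up with the turquoise mark beside it. Leave the mark and the other things on the shelf where they are.

Things in the scene. Friction and masses are not known exactly. Their poses are not given: they have to be found in the camera images.
- dryer: White plastic accessory dryer, fixed, 132 mm deep (x -54 to 78), 290 wide (y -145 to 145), 98 high. Origin on the shelf surface; x points from its front (robot side at yaw 0) to its back. Right part (y -145 to -15): panel sloping up from z 35 at x -54 to z 98 at x 54, normal leaning 30 degrees from vertical to the front; dial in its middle (x 0, y -80, z 66). Left part: open bay.
- bay (a point): Centre of the bay's floor, 30 mm above the shelf; axes as the dryer's. The bay is 122 mm (x) by 150 mm (y) inside, grey floor with dark slots, white walls 5 mm thick whose rim is 35 mm above the floor.
- clip: Black claw hair clip, loose, rigid, about 50 g, standing upright on its jaws; origin under its centre. 95 mm long (y), 48 wide at the foot (x), 64 high (z). In the middle two upright thumb plates, 36 mm long in y, z 29 to 64 mm, outsides 26 mm apart in x: pinch these along x.
- clip_grip (a point): Point midway between the clip's thumb plates, 50 mm above its underside: good TCP place for the grasp. Axes as the clip's.
- clip_mid (a point): The clip's middle, 30 mm above its underside, on its centre line.
- dial (a joint): Angle of the black timer dial about the panel's normal (rad): 0 = pointer straight up the slope (away from the front), positive = counter-clockwise seen from outside, range -1.6 to 1.6, friction keeps it where it is left, torque about 0.1 N m.
- dial_grip (a point): On the dial's axis, 42 mm off the panel: TCP place to grip its bar. z = panel normal (outwards), x = along the bar to the pointer; turns with the dial. Black dial: skirt 78 mm diameter, top 17 mm off the panel; bar 66 mm long (x), 18 thick (y), 16 to 53 mm off the panel. A 9 mm wide white line marks the pointer half of the bar's top, its end and the skirt.
- pointer (a point): Tip of the dial's white pointer, at the skirt's edge: 40 mm from the dial's axis, 6 mm off the panel; turns with the dial.
- mark_ring (a joint): Angle of the flat metal ring under the dial (116 mm diameter, 4 mm thick) that carries the turquoise mark; same zero and sense as the dial, so the pointer is on the mark when both angles are equal. Stiff; not to be moved.
- mark (a point): Inner end of the turquoise mark (a 17 mm long, 14 mm wide tab on the ring), 40 mm from the dial's axis, 6 mm off the panel.
- pump: Chrome soap pump, loose, 66 mm diameter, 170 mm high with a spout; origin under its centre. Bystander.
- cup: Turquoise plastic cup, loose, 76 mm diameter, 95 mm high; origin under its centre. Bystander.
- mirror: Round mirror of 144 mm diameter on a steel stand with 110 mm foot, loose, 237 mm high; origin under the foot. Bystander.
- ring_dish: White ceramic ring dish, loose, 100 mm diameter, 24 mm high; origin under its centre. Bystander.

How it is judged:
On the way, in this order (a step that is already met when the one before it is completed fails the run):
1. The hair clip lies in the dryer's bay (its middle within the bay's walls and less than 45 mm above the bay's floor), let go by the fingers, while the dial is not yet on the mark (x of clip_mid in the frame of bay between -0.055 and 0.055 m and y of clip_mid in the frame of bay between -0.07 and 0.07 m and z of clip_mid in the frame of bay below 0.045 m and contact force between the fingers and clip below 0.3 N and distance between pointer and mark above 0.006 m), for 0.2 s.
2. The dial's pointer is on the turquoise mark: pointer tip within 6 mm of the mark's inner end, that is within about 8 degrees (distance between pointer and mark below 0.006 m), for 0.2 s.
At the end, for the whole second after the job is handed in: The hair clip lies at rest in the dryer's bay (its middle within the walls and less than 45 mm above the bay's floor) and the dial's pointer tip is within 6 mm (about 8 degrees) of the turquoise mark's inner end; the mark has not been shifted by more than 4 mm and no bystander by more than 30 mm (x of clip_mid in the frame of bay between -0.055 and 0.055 m and y of clip_mid in the frame of bay between -0.07 and 0.07 m and z of clip_mid in the frame of bay below 0.045 m and linear speed of clip below 0.02 m/s and distance between pointer and mark below 0.006 m); the robot touches nothing.
It fails at once if the turquoise mark is shifted by more than 4 mm (distance of mark from where it was at the start of the episode above 0.004 m).
It fails at once if the pump, cup, mirror or ring dish is moved by more than 30 mm (distance of any of pump, cup, mirror, ring_dish from where it was at the start of the episode above 0.03 m).
It also fails if it takes over 43 s, if anything falls off the work surface, if the arm or the gripper's body presses on something with over 40 N, if the wrist force passes 120 N, or if a joint passes its speed limit or range.

## Working session

There is one attempt and no reset: what is moved stays moved. The work goes in short steps, Python scripts to look and compute and a tool call to move; the robot and the scene stay as the last step left them, time stands still between calls to the robot, and variables do not carry over. Pictures are saved under pics/ and viewed, about 8 in all and at most 12, crops included, and the job is handed in when it is done.

Besides the shell and the picture viewer there is one more tool, called after "Emit:" as a command line: name --argument value ..., lists and objects as JSON in quotes. play_rows: Moves the arm, as the interface text tells. Shifts and turns lie within -1 to 1; 1 stands for 0.3 m of shift or pi/2 rad of turn. Its arguments: {"type":"object","properties":{"rows":{"type":"array"},"force":{"type":"number"}},"required":["rows"]}

```bash
mkdir -p pics; ls; python3 - <<'E'
from plant import ctrl,cams
import cv2,numpy as np
s=ctrl.get_state();print({k:np.round(v,3) for k,v in s.items()})
ims=[]
for n in("scene","side"):
    c=cams.read_camera(n);cv2.imwrite(f"pics/{n}0.png",c["color"][:,:,::-1])
    print(n,c["fx"],c["fy"],c["cx"],c["cy"],np.round(c["view"],4).tolist())
E
```

```text
pics
{'time': np.float64(0.0), 'qpos': array([ 1.108,  0.287,  1.578, -0.   ,  1.279, -0.15 ]), 'dq': array([-0.001,  0.   ,  0.001,  0.001, -0.002, -0.   ]), 'joint_efforts': array([-2.0000e-03, -4.0600e+01, -2.9262e+01, -0.0000e+00,  6.0000e-03,
       -0.0000e+00]), 'eef_pos': array([0.207, 0.642, 0.249]), 'tcp_rot': array([-0.416,  0.573,  0.416,  0.571]), 'contact_force': array([ 0.858, -0.07 ,  0.143]), 'wrist_torque': array([ 0.003, -0.029, -0.046]), 'opening': np.float64(1.0)}
scene 453.7010670250522 453.7010670250522 253.831702629365 190.87241693449818 [[0.0164, 0.9998, -0.0085, 0.0013], [0.6511, -0.0172, -0.7588, -0.3083], [-0.7588, 0.0069, -0.6513, 1.8931], [0.0, 0.0, 0.0, 1.0]]
side 437.9688400633536 437.9688400633536 253.9961775704716 197.2081470646283 [[0.9885, -0.1509, 0.0038, -0.5709], [-0.0786, -0.5363, -0.8403, 0.1254], [0.1288, 0.8304, -0.5421, 1.5592], [0.0, 0.0, 0.0, 1.0]]
```

View pics/scene0.png

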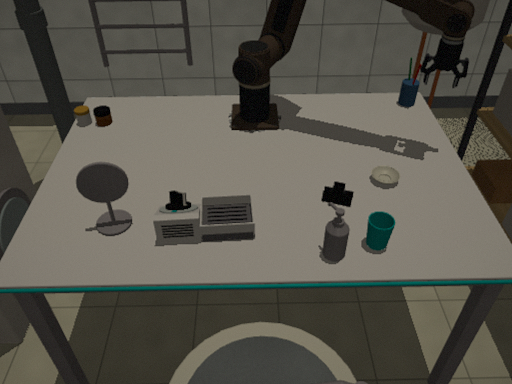

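View pics/side0.png

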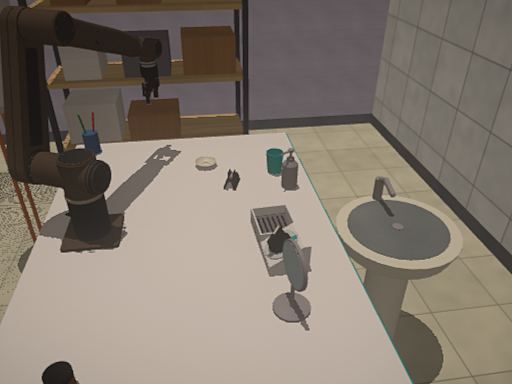

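The scene camera looks at the robot from beyond: dryer at about (205,220), clip at (338,195), with the pump (336,240) just behind the clip. The side camera shows the clip at (232,180) and the dryer at (275,225). I'll enlarge both views.

```bash
python3 - <<'E'
import cv2,numpy as np
a=cv2.imread("pics/scene0.png")[165:265,140:400]; b=cv2.imread("pics/side0.png")[150:280,200:330]
A=cv2.resize(a,None,fx=3,fy=3,interpolation=cv2.INTER_CUBIC)
cv2.imwrite("pics/c1.png",cv2.convertScaleAbs(A,alpha=1.6))
B=cv2.resize(b,None,fx=4.5,fy=4.5,interpolation=cv2.INTER_CUBIC)
cv2.imwrite("pics/c2.png",cv2.convertScaleAbs(B,alpha=1.6))
E
```

```text
(no output)
```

View pics/c1.png

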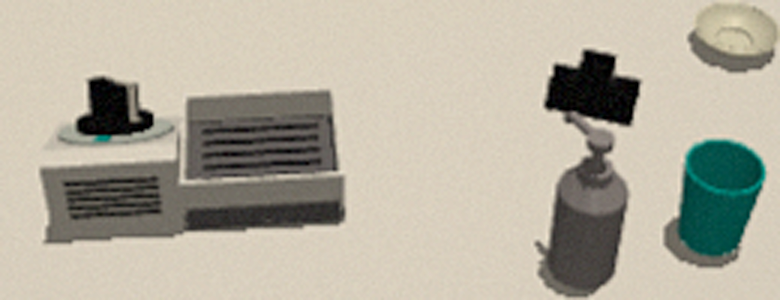

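View pics/c2.png

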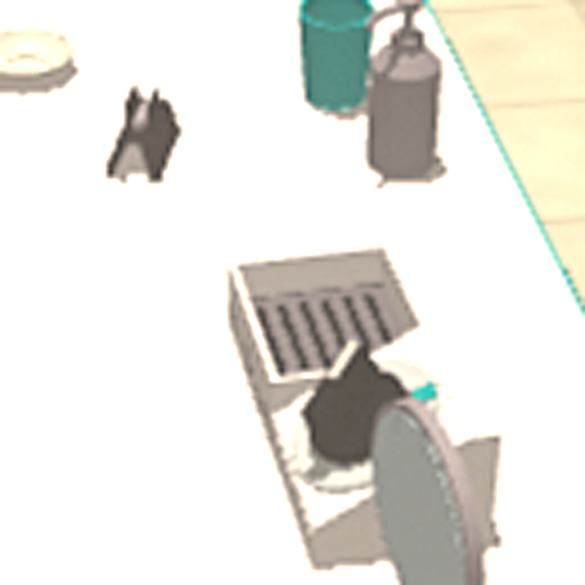

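Scene crop: the dryer's bay rim, base corners and clip are clear, the mark is at (103,139), and the pointer's white line is on the bar's end at (132,103). Side crop: clip near end feet at (108,178) and (160,180), mark at (424,392), white line near (345,362). Next step is fitting the poses.

```bash
cat > h.py <<'E'
import numpy as np
from scipy.optimize import least_squares
from scipy.spatial.transform import Rotation as R
CAM={"scene":(453.70,253.83,190.87,np.array([[0.0164,0.9998,-0.0085,0.0013],[0.6511,-0.0172,-0.7588,-0.3083],[-0.7588,0.0069,-0.6513,1.8931]])),
"side":(437.97,254.0,197.21,np.array([[0.9885,-0.1509,0.0038,-0.5709],[-0.0786,-0.5363,-0.8403,0.1254],[0.1288,0.8304,-0.5421,1.5592]]))}
def proj(n,p):
    f,cx,cy,V=CAM[n];c=V[:,:3]@p+V[:,3];return np.array([cx+f*c[0]/c[2],cy+f*c[1]/c[2]])
def S(u,v):return ("scene",np.array([140+u/3,165+v/3]))
def D(u,v):return ("side",np.array([200+u/4.5,150+v/4.5]))
def T(q,p):return R.from_euler("z",q[2]).apply(np.array(p)/1000)+[q[0],q[1],0]
def fit(obs,q0):
    r=least_squares(lambda q:np.concatenate([proj(o[0],T(q,p))-o[1] for o,p in obs]),q0,loss="soft_l1")
    for o,p in obs: print(o[0],p,np.round(proj(o[0],T(r.x,p))-o[1],1))
    print("fit",np.round(r.x,4));return r.x
# panel frame: origin (0,-80,66), z normal leaning 30deg to front, x up slope
PZ=np.array([-.5,0,3**.5/2]);PX=np.array([3**.5/2,0,.5]);PY=np.array([0,1,0])
def pan(a,r,h,off=0):
    return np.array([0,-80,66])+h*PZ+r*(np.cos(a)*PX+np.sin(a)*PY)
E
cat > m.py <<'E'
from h import *
d=fit([(S(331,92),(-54,145,65)),(S(343,178),(78,145,65)),(S(345,221),(78,145,0)),(S(45,241),(78,-145,0)),(S(187,98),(-54,-10,65)),
(D(232,268),(-54,145,65)),(D(383,250),(78,145,65)),(D(316,568),(-54,-145,0)),(D(497,543),(78,-145,0)),(S(42,168),(78,-145,98)),(S(181,160),(78,-15,98))],[.6,-.1,0])
c=fit([(D(108,178),(-24,-47,0)),(D(160,180),(24,-47,0)),(D(135,90),(-13,-18,64)),(D(155,92),(13,-18,64)),
(S(585,50),(-13,-18,64)),(S(615,57),(-13,18,64))],[.5,.3,0])
for o,r,h,n in((S(103,139),48.5,5,"mark"),(D(424,392),48.5,5,"markD"),(S(132,96),33,53,"ptr top"),(D(358,345),33,53,"ptr D")):
    A=np.linspace(-3.14,3.14,629);e=[np.linalg.norm(proj(o[0],T(d,pan(a,r,h)))-o[1]) for a in A];i=np.argmin(e);print(n,A[i],e[i])
print("bay/dial", T(d,(12,65+2.5,30)),T(d,(0,-80,66)))
E
python3 m.py
```

```text
scene (-54, 145, 65) [ 0.5 -1.7]
scene (78, 145, 65) [-0.1 -0.7]
scene (78, 145, 0) [-0.6  0.3]
scene (78, -145, 0) [ 2.2 -0.1]
scene (-54, -10, 65) [-1.  -0.8]
side (-54, 145, 65) [-0.5 -2.1]
side (78, 145, 65) [ 1.2 -2.3]
side (-54, -145, 0) [ 0.  -1.1]
side (78, -145, 0) [-0.2 -1.5]
scene (78, -145, 98) [-1.9  0.7]
scene (78, -15, 98) [-2.2  0.5]
fit [ 0.6268 -0.1606  0.0632]
side (-24, -47, 0) [ 0.4 -1. ]
side (24, -47, 0) [ 0.1 -0.1]
side (-13, -18, 64) [-1.6  2. ]
side (13, -18, 64) [0.1 2.2]
scene (-13, -18, 64) [-0.3  0.1]
scene (-13, 18, 64) [0.8 0.2]
fit [ 0.5282  0.2645 -0.3706]
mark -0.10000000000000009 0.6113188189417929
markD -0.18999999999999995 0.8134346370472306
ptr top 0.75 3.409992608937517
ptr D 0.6800000000000002 1.3188772371436248
bay/dial [ 0.63450558 -0.09246028  0.03      ] [ 0.63185118 -0.2404238   0.066     ]
```

```bash
cat > mv.py <<'E'
import numpy as np
from scipy.spatial.transform import Rotation as R
from plant import ctrl,cams
def rot(x,z):
    x=np.array(x,float);x/=np.linalg.norm(x);z=np.array(z,float);z-=x*(x@z);z/=np.linalg.norm(z)
    return R.from_matrix(np.stack([x,np.cross(z,x),z],1))
def plan(p,Rt,pc=None,Rc=None):
    s=ctrl.get_state();pc=s["eef_pos"] if pc is None else pc;Rc=R.from_quat(s["tcp_rot"]) if Rc is None else Rc
    sh=Rc.inv().apply(np.array(p)-pc)/.3;tu=(Rc.inv()*Rt).as_rotvec()/(np.pi/2)
    print("shift",np.round(sh,4).tolist(),"turn",np.round(tu,4).tolist(),"rows>=",np.linalg.norm(sh)*.3/.0417,np.linalg.norm(tu)*90/7.16)
E
python3 - <<'E'
from mv import *
from h import CAM
def floor(n,u,v,z):
    f,cx,cy,V=CAM[n];Rm=V[:,:3];o=-Rm.T@V[:,3];d=Rm.T@np.array([(u-cx)/f,(v-cy)/f,1]);return o+d*(z-o[2])/d[2]
print("mirror foot",floor("scene",113,222,0),"pump base side",floor("side",200+403/4.5,150+172/4.5,0),"scene",floor("scene",140+580/3,165+275/3,0),"spout tip z165",floor("scene",140+570/3,165+116/3,.16),floor("side",200+372/4.5,150+15/4.5,.16))
s=ctrl.get_state();print(R.from_quat(s["tcp_rot"]).as_matrix().round(3))
c=.3706
for sg in(1,-1): plan((.525,.265,.17),rot((0,0,-1),(sg*np.cos(c),-sg*np.sin(c),0)))
E
```

```text
mirror foot [ 0.61178521 -0.45397434  0.        ] pump base side [0.75601164 0.1924172  0.        ] scene [0.77085614 0.21555456 0.        ] spout tip z165 [0.71904707 0.19723575 0.16      ] [0.72219337 0.20074359 0.16      ]
[[-0.001 -0.951  0.308]
 [-0.002  0.308  0.951]
 [-1.     0.    -0.002]]
shift [0.2639, -1.3937, -0.8686] turn [1.0368, -0.0012, 0.001] rows>= 11.966408750181381 13.03270610773532
shift [0.2639, -1.3937, -0.8686] turn [-0.9632, -0.0009, -0.0012] rows>= 11.966408750181381 12.106977632279733
```

Emit:
play_rows --rows '[[100,[0.13,-0.7,-0.43],[0.52,0,0]],[100,[0.13,-0.7,-0.43],[0.52,0,0]],[100,[0.13,-0.7,-0.43],[0.52,0,0]],[100,[0.13,-0.7,-0.43],[0.52,0,0]],[100,[0.13,-0.7,-0.43],[0.52,0,0]],[100,[0.13,-0.7,-0.43],[0.52,0,0]],[100,[0.13,-0.7,-0.43],[0.52,0,0]],[100,[0.13,-0.7,-0.43],[0.52,0,0]]]'

```text
time: 0.77
eef_pos: [0.3689, 0.4528, 0.2099]
tcp_rot: [-0.153, 0.691, 0.153, 0.69]
contact_force: [-0.6, -0.2, -0.0]
opening: 1.0
```

```bash
python3 - <<'E'
from mv import *
c=.3706
s=ctrl.get_state();print(s["qpos"].round(2),s["eef_pos"])
plan((.525,.265,.17),rot((0,0,-1),(np.cos(c),-np.sin(c),0)))
E
```

```text
[0.71 0.13 1.84 0.   1.18 0.28] [0.36889176 0.45277407 0.20987669]
shift [0.1329, -0.787, 0.2077] turn [0.5135, -0.0011, 0.0008] rows>= 5.933448556181964 6.454033313559484
```

Emit:
play_rows --rows '[[100,[0.133,-0.787,0.208],[0.513,0,0]],[100,[0.133,-0.787,0.208],[0.513,0,0]],[100,[0.133,-0.787,0.208],[0.513,0,0]],[100,[0.133,-0.787,0.208],[0.513,0,0]],[100,[0.133,-0.787,0.208],[0.513,0,0]],[100,[0.133,-0.787,0.208],[0.513,0,0]],[100,[0.133,-0.787,0.208],[0.513,0,0]],[100,[0.133,-0.787,0.208],[0.513,0,0]],[100,[0.133,-0.787,0.208],[0.513,0,0]]]'

```text
time: 1.52
eef_pos: [0.5247, 0.2688, 0.171]
tcp_rot: [0.127, 0.696, -0.127, 0.695]
contact_force: [0.1, -0.2, 0.4]
opening: 1.001
```

```bash
python3 - <<'E'
from mv import *
import cv2
s=ctrl.get_state();print(s["qpos"].round(2),s["eef_pos"])
c=cams.read_camera("wrist");cv2.imwrite("pics/w1.png",cv2.convertScaleAbs(c["color"][:,:,::-1],alpha=1.5))
print(c["fx"],c["cx"],c["cy"],c["view"].round(4).tolist())
V=c["view"]
def wp(p):
    q=V[:3,:3]@p+V[:3,3];t=np.arctan2(np.hypot(q[0],q[1]),q[2]);k=c["fx"]*t/np.hypot(q[0],q[1]);return c["cx"]+k*q[0],c["cy"]+k*q[1]
from h import T
for pt in((-13,-18,64),(-13,18,64),(13,18,64),(13,-18,64),(-24,-47,0),(24,47,0)): print(pt,np.round(wp(T((.5282,.2645,-.3706),pt)),1))
E
```

```text
[0.3  0.18 1.86 0.   1.11 0.66] [0.52470346 0.26877096 0.17097658]
297.3186396354542 254.85993042271448 191.3287237646941 [[0.9357, -0.3529, -0.0014, -0.3963], [-0.3383, -0.8981, 0.281, 0.4043], [-0.1004, -0.2625, -0.9597, 0.4257], [0.0, 0.0, 0.0, 1.0]]
(-13, -18, 64) [244.4 219.2]
(-13, 18, 64) [244.4 177.1]
(13, 18, 64) [277.  177.4]
(13, -18, 64) [275.6 219.4]
(-24, -47, 0) [236.2 222.1]
(24, 47, 0) [284.1 134. ]
```

View pics/w1.png

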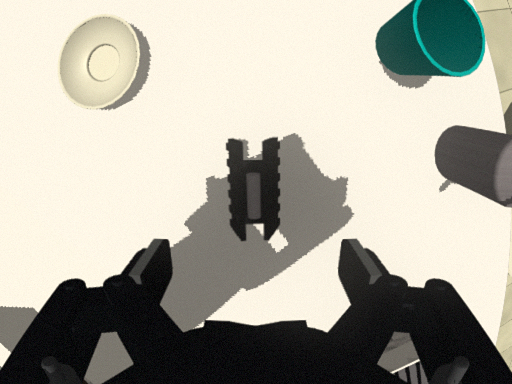

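```bash
python3 - <<'E'
import cv2
a=cv2.imread("pics/w1.png")[120:260,170:360]
cv2.imwrite("pics/w1c.png",cv2.convertScaleAbs(cv2.resize(a,None,fx=4,fy=4,interpolation=cv2.INTER_CUBIC),alpha=1.6,beta=15))
E
```

```text
(no output)
```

View pics/w1c.png

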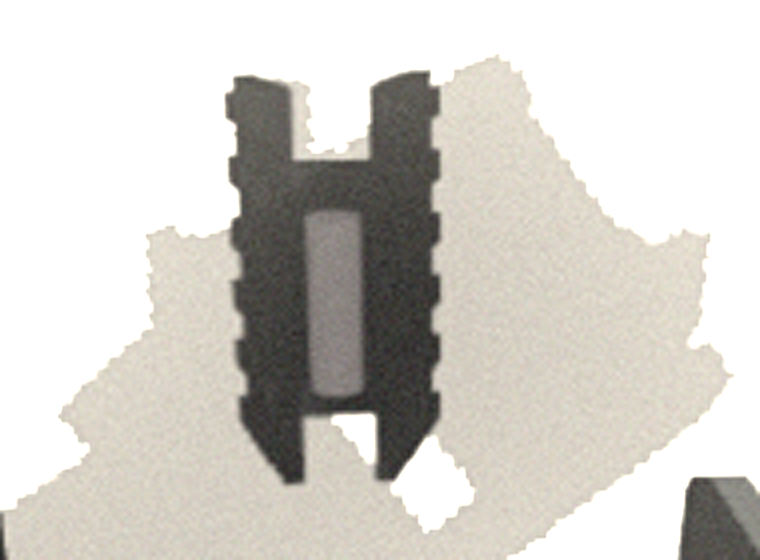

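The wrist view shows the clip centred at column 254, midway between the fingers, and turned parallel to the jaws as planned. Descending to grip.

Emit:
play_rows --rows '[[100,[0.14,0,0],[0,0,0]],[100,[0.27,0,0],[0,0,0]],[100,[0.36,0,0],[0,0,0]],[100,[0.4,0,0],[0,0,0]],[100,[0.4,0,0],[0,0,0]],[0,[0.4,0,0],[0,0,0]],[0,[0.4,0,0],[0,0,0]],[0,[0.4,0,0],[0,0,0]],[0,[0.4,0,0],[0,0,0]],[0,[0.4,0,0],[0,0,0]]]' --force 30

```text
time: 2.4
eef_pos: [0.5257, 0.2686, 0.053]
tcp_rot: [0.129, 0.695, -0.128, 0.696]
contact_force: [-2.0, 0.7, 15.8]
opening: 0.3
```

Emit:
play_rows --rows '[[0,[0,0,0],[0,0,0]],[0,[0,0,0],[0,0,0]],[0,[0,0,0],[0,0,0]],[0,[-0.1,0,0],[0,0,0]],[0,[-0.25,0,0],[0,0,0]],[0,[-0.4,0,0],[0,0,0]],[0,[-0.4,0,0],[0,0,0]]]'

```text
time: 2.98
eef_pos: [0.5293, 0.2693, 0.1802]
tcp_rot: [0.131, 0.691, -0.126, 0.7]
contact_force: [1.4, -0.4, 0.5]
opening: 0.299
```

```bash
python3 - <<'E'
from mv import *
plan((.6347,-.095,.17),rot((0,0,-1),(np.cos(.0632),np.sin(.0632),0)))
print(ctrl.get_state()["qpos"])
E
```

```text
shift [0.0339, -1.0096, 0.7606] turn [-0.2723, 0.0087, -0.0041] rows>= 9.09747723516494 3.4248694164359157
[ 2.99953435e-01  1.69060556e-01  1.84899282e+00 -1.66655499e-04
  1.10851134e+00  6.64557510e-01]
```

Emit:
play_rows --rows '[[0,[0,-0.1,0.07],[-0.05,0,0]],[0,[0,-0.2,0.15],[-0.1,0,0]],[0,[0,-0.3,0.22],[-0.15,0,0]],[0,[0,-0.4,0.3],[-0.2,0,0]],[0,[0,-0.5,0.38],[-0.27,0,0]],[0,[0,-0.6,0.45],[-0.27,0,0]],[0,[0,-0.7,0.53],[-0.27,0,0]],[0,[0,-0.8,0.6],[-0.27,0,0]],[0,[0,-0.9,0.68],[-0.27,0,0]],[0,[0.03,-0.98,0.74],[-0.27,0,0]]]'

```text
time: 3.82
eef_pos: [0.6294, -0.0892, 0.1644]
tcp_rot: [-0.021, 0.705, 0.02, 0.709]
contact_force: [-0.4, 0.5, 0.7]
opening: 0.302
```

```bash
python3 - <<'E'
from mv import *
import cv2
c=cams.read_camera("wrist")
s=ctrl.get_state();print(s["eef_pos"],s["opening"])
plan((.6347,-.095,.17),rot((0,0,-1),(np.cos(.0632),np.sin(.0632),0)))
V=c["view"]
def wp(p):
    q=V[:3,:3]@p+V[:3,3];t=np.arctan2(np.hypot(q[0],q[1]),q[2]);k=c["fx"]*t/np.hypot(q[0],q[1]);return c["cx"]+k*q[0],c["cy"]+k*q[1]
from h import T,pan
d=(.6268,-.1606,.0632)
im=cv2.convertScaleAbs(c["color"][:,:,::-1],alpha=1.5)
cv2.imwrite("pics/w2.png",im)
for pt in((-54,145,65),(78,145,65),(78,-15,65),(-54,-15,65),(-54,-15,35),(0,-80,66),(78,-145,98),(78,-15,98)): 
    u=wp(T(d,pt));print(pt,np.round(u))
    cv2.circle(im,(int(u[0]),int(u[1])),3,(0,0,255),1)
cv2.imwrite("pics/w2m.png",cv2.resize(im,(768,576)))
E
```

```text
[ 0.62912817 -0.09360715  0.16146076] 0.29790466871324217
shift [-0.0284, -0.0058, 0.0184] turn [-0.0052, 0.0015, 0.003] rows>= 0.2467857636057256 0.07762053496033429
(-54, 145, 65) [173. 105.]
(78, 145, 65) [346. 105.]
(78, -15, 65) [332. 286.]
(-54, -15, 65) [188. 288.]
(-54, -15, 35) [193. 271.]
(0, -80, 66) [248. 340.]
(78, -145, 98) [321. 396.]
(78, -15, 98) [340. 308.]
```

View pics/w2m.png

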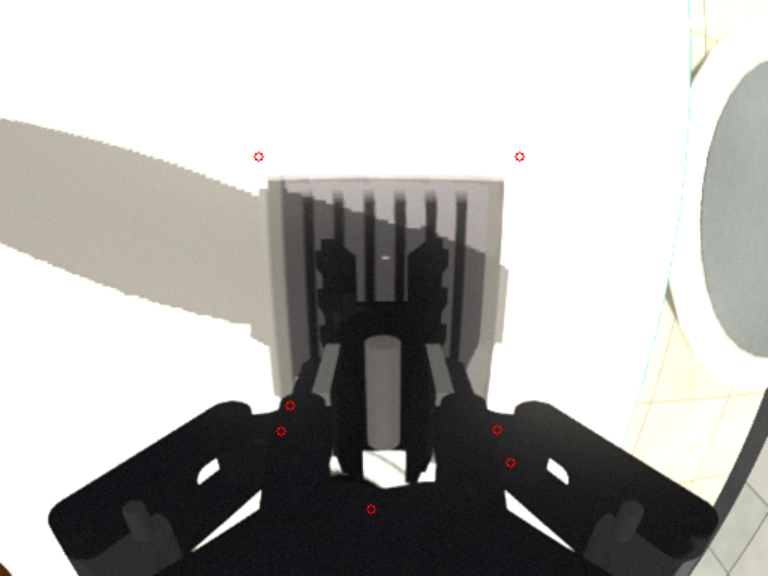

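Overlay shows the clip already centred over the bay: clip middle column 383, bay inner rim columns 267–503. The dryer lies a few mm further to -y than fitted. Lowering and releasing.

Emit:
play_rows --rows '[[0,[0.08,-0.02,0.01],[0,0,0]],[0,[0.16,-0.02,0.01],[0,0,0]],[0,[0.22,-0.02,0.01],[0,0,0]],[0,[0.25,-0.02,0.01],[0,0,0]],[0,[0.25,-0.02,0.01],[0,0,0]],[0,[0.25,-0.02,0.01],[0,0,0]]]'

```text
time: 4.37
eef_pos: [0.6311, -0.0915, 0.0874]
tcp_rot: [-0.021, 0.707, 0.021, 0.707]
contact_force: [-0.4, -0.0, -0.6]
opening: 0.301
```

Emit:
play_rows --rows '[[0,[0.015,0,0],[0,0,0]],[0,[0.015,0,0],[0,0,0]],[60,[0.015,0,0],[0,0,0]],[60,[0.015,0,0],[0,0,0]],[60,[0.015,0,0],[0,0,0]],[60,[0.015,0,0],[0,0,0]],[60,[-0.1,0,0],[0,0,0]],[60,[-0.2,0,0],[0,0,0]],[60,[-0.32,0,0],[0,0,0]],[60,[-0.38,0,0],[0,0,0]]]'

```text
time: 5.2
eef_pos: [0.6327, -0.0921, 0.2064]
tcp_rot: [-0.022, 0.704, 0.02, 0.709]
contact_force: [1.8, -1.2, 0.8]
opening: 0.599
```

```bash
python3 - <<'E'
from mv import *
from h import T,pan
d=(.6268,-.1606,.0632);Rz=R.from_euler("z",d[2])
from h import PZ,PX
n=Rz.apply(PZ)
s=ctrl.get_state();print(s["qpos"].round(2),s["eef_pos"],s["opening"])
# hover 110mm off panel, tool along -n; jaw axis perpendicular to bar (bar angle a)
for a in(.72,-.15):
  for sg in(1,-1):
    bar=Rz.apply(np.cos(a)*PX+np.sin(a)*np.array([0,1,0]));z=sg*np.cross(n,bar)
    plan(T(d,pan(0,0,150)),rot(-n,z))
E
```

```text
[-0.3   0.24  1.71 -0.    1.18 -0.36] [ 0.63272158 -0.09211033  0.20644072] 0.5989391923943558
shift [0.0345, -0.4942, -0.2825] turn [-1.4207, -0.1726, -0.3744] rows>= 4.103023670327054 18.594564604481263
shift [0.0345, -0.4942, -0.2825] turn [0.5274, -0.308, 0.142] rows>= 4.103023670327054 7.881155289422883
shift [0.0345, -0.4942, -0.2825] turn [-0.8847, -0.2731, -0.2318] rows>= 4.103023670327054 11.99697717203416
shift [0.0345, -0.4942, -0.2825] turn [1.0665, -0.2411, 0.284] rows>= 4.103023670327054 14.19995643929241
```

Emit:
play_rows --rows '[[60,[0.03,-0.12,-0.07],[0.13,-0.077,0.035]],[60,[0.03,-0.24,-0.14],[0.26,-0.154,0.07]],[60,[0.03,-0.36,-0.21],[0.39,-0.23,0.106]],[60,[0.03,-0.49,-0.28],[0.527,-0.308,0.142]],[90,[0.03,-0.49,-0.28],[0.527,-0.308,0.142]],[100,[0.03,-0.49,-0.28],[0.527,-0.308,0.142]],[100,[0.03,-0.49,-0.28],[0.527,-0.308,0.142]],[100,[0.03,-0.49,-0.28],[0.527,-0.308,0.142]],[100,[0.03,-0.49,-0.28],[0.527,-0.308,0.142]],[100,[0.03,-0.49,-0.28],[0.527,-0.308,0.142]]]'

```text
time: 6.03
eef_pos: [0.5553, -0.2432, 0.192]
tcp_rot: [0.342, 0.47, -0.181, 0.793]
contact_force: [0.9, 0.4, 0.2]
opening: 1.002
```

```bash
cat > look.py <<'E'
import sys
from mv import *
import cv2
from h import T,pan
c=cams.read_camera("wrist");V=c["view"]
def wp(p):
    q=V[:3,:3]@p+V[:3,3];t=np.arctan2(np.hypot(q[0],q[1]),q[2]);k=c["fx"]*t/np.hypot(q[0],q[1]);return c["cx"]+k*q[0],c["cy"]+k*q[1]
s=ctrl.get_state();print(s["qpos"].round(2),s["eef_pos"],s["opening"])
d=(.6268,-.1606,.0632)
im=cv2.convertScaleAbs(c["color"][:,:,::-1],alpha=1.2)
cv2.imwrite("pics/%s.png"%sys.argv[1],im)
im=cv2.resize(im,(768,576))
for n,pt in(("axis top",pan(0,0,53)),("up57",pan(0,57,4)),("left57",pan(np.pi/2,57,4)),("right57",pan(-np.pi/2,57,4)),("ptr.72",pan(.72,33,53)),("mark-.15",pan(-.15,48,6)),("a",(-49,140,65)),("b",(73,140,65)),("c",(54,-15,98)),("d",(-54,-15,35))):
    u=np.array(wp(T(d,pt)))*1.5;print(n,np.round(u))
    if 0<u[0]<768 and 0<u[1]<576: cv2.circle(im,(int(u[0]),int(u[1])),4,(0,0,255),1)
cv2.imwrite("pics/%sm.png"%sys.argv[1],im)
np.savez("pics/%s.npz"%sys.argv[1],V=V,f=c["fx"],cx=c["cx"],cy=c["cy"])
E
python3 look.py w3; python3 - <<'E'
from plant import cams
import cv2
c=cams.read_camera("scene")["color"][165:265,140:400,::-1]
cv2.imwrite("pics/s3.png",cv2.resize(c,None,fx=3,fy=3))
E
```

```text
[-0.72  0.01  2.06  0.53  0.77 -0.26] [ 0.55594623 -0.24347082  0.19258572] 1.0011838130463426
axis top [390. 298.]
up57 [452. 205.]
left57 [319. 213.]
right57 [455. 330.]
ptr.72 [391. 234.]
mark-.15 [451. 225.]
a [ 86. 112.]
b [217.   3.]
c [377. 126.]
d [251. 278.]
```

View pics/w3m.png

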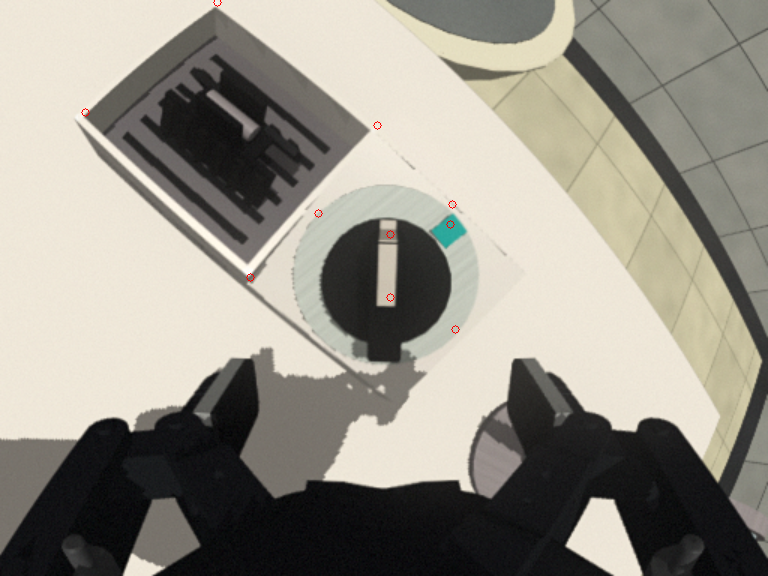

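The wrist picture shows the clip standing inside the bay. The bar's line runs vertically at column 386, from its middle (386,306) to its end (388,243), centred between the fingers. The mark is at (449,231) and the ring centre at (386,275). This gives a dial angle of about 0.70 and a mark angle of about -0.17, so the turn is about -0.87 rad.

```bash
python3 - <<'E'
from mv import *
from h import T,pan,PZ,PX
d=(.6268,-.1606,.0632);Rz=R.from_euler("z",d[2]);n=Rz.apply(PZ)
def o(a): return rot(-n,-np.cross(n,Rz.apply(np.cos(a)*PX+np.sin(a)*np.array([0,1,0]))))
plan(T(d,pan(0,0,43)),o(.71)); plan(T(d,pan(0,0,43)),o(-.17))
print(np.load("pics/w3.npz")["V"].round(3)[:3,:3]@R.from_quat(ctrl.get_state()["tcp_rot"]).as_matrix())
E
```

```text
shift [0.3487, 0.0026, 0.0107] turn [0.0075, -0.0037, 0.0022] rows>= 2.510182175106242 0.10893588179790188
shift [0.3487, 0.0026, 0.0107] turn [0.5677, -0.0025, 0.0037] rows>= 2.510182175106242 7.136537603832674
[[ 2.30869852e-03 -6.22495632e-04  9.99788119e-01]
 [-2.81987000e-01 -9.59625000e-01  4.37753351e-04]
 [ 9.59605025e-01 -2.82219855e-01 -2.47964472e-03]]
```

Emit:
play_rows --rows '[[100,[0.12,-0.01,0.003],[0,0,0]],[100,[0.23,-0.01,0.003],[0,0,0]],[100,[0.31,-0.01,0.003],[0,0,0]],[100,[0.35,-0.01,0.003],[0,0,0]],[100,[0.35,-0.01,0.003],[0,0,0]]]'

```text
time: 6.55
eef_pos: [0.6064, -0.2412, 0.0966]
tcp_rot: [0.343, 0.472, -0.181, 0.792]
contact_force: [-0.8, 0.8, 0.1]
opening: 1.0
```

Emit:
play_rows --rows '[[0,[0,0,0],[0,0,0]],[0,[0,0,0],[0,0,0]],[0,[0,0,0],[0,0,0]],[0,[0,0,0],[0,0,0]],[0,[0,0,0],[0,0,0]],[0,[0,0,0],[0,0,0]],[0,[0,0,0],[0,0,0]],[0,[0,0,0],[0,0,0]]]' --force 30

```text
time: 7.22
eef_pos: [0.6061, -0.2425, 0.1011]
tcp_rot: [0.343, 0.469, -0.181, 0.793]
contact_force: [-5.9, 2.3, 5.5]
opening: 0.205
```

Emit:
play_rows --rows '[[0,[0,0,0],[0.06,0,0]],[0,[0,0,0],[0.12,0,0]],[0,[0,0,0],[0.19,0,0]],[0,[0,0,0],[0.26,0,0]],[0,[0,0,0],[0.33,0,0]],[0,[0,0,0],[0.4,0,0]],[0,[0,0,0],[0.47,0,0]],[0,[0,0,0],[0.52,0,0]],[0,[0,0,0],[0.555,0,0]],[0,[0,0,0],[0.555,0,0]]]'

```text
time: 8.05
eef_pos: [0.6058, -0.2416, 0.1009]
tcp_rot: [0.646, 0.35, -0.363, 0.573]
contact_force: [-7.5, 3.5, 6.1]
opening: 0.206
```

Emit:
play_rows --rows '[[0,[0,0,0],[0,0,0]],[0,[0,0,0],[0,0,0]],[0,[0,0,0],[0,0,0]],[100,[0,0,0],[0,0,0]],[100,[0,0,0],[0,0,0]],[100,[0,0,0],[0,0,0]],[100,[0,0,0],[0,0,0]],[100,[0,0,0],[0,0,0]],[100,[-0.1,0,0],[0,0,0]],[100,[-0.2,0,0],[0,0,0]]]'

```text
time: 8.88
eef_pos: [0.5755, -0.2436, 0.1498]
tcp_rot: [0.646, 0.351, -0.364, 0.572]
contact_force: [-0.6, -0.9, 1.6]
opening: 0.994
```

Emit:
play_rows --rows '[[100,[-0.1,0,0],[0,0,0]],[100,[-0.15,0,0],[0,0,0]],[100,[-0.15,0,0],[0,0,0]],[100,[-0.15,0,0],[0,0,0]]]'

```text
time: 9.22
eef_pos: [0.5548, -0.2465, 0.1922]
tcp_rot: [0.646, 0.348, -0.363, 0.575]
contact_force: [-0.2, 0.4, -0.0]
opening: 1.001
```

```bash
python3 look.py w4
```

```text
[-0.72  0.01  2.06  0.53  0.77  0.61] [ 0.55443581 -0.24594563  0.19062331] 0.9973388180557363
axis top [378. 293.]
up57 [364. 178.]
left57 [290. 283.]
right57 [469. 256.]
ptr.72 [327. 253.]
mark-.15 [378. 192.]
a [ 94. 378.]
b [ 98. 225.]
c [259. 187.]
d [299. 369.]
```

View pics/w4m.png

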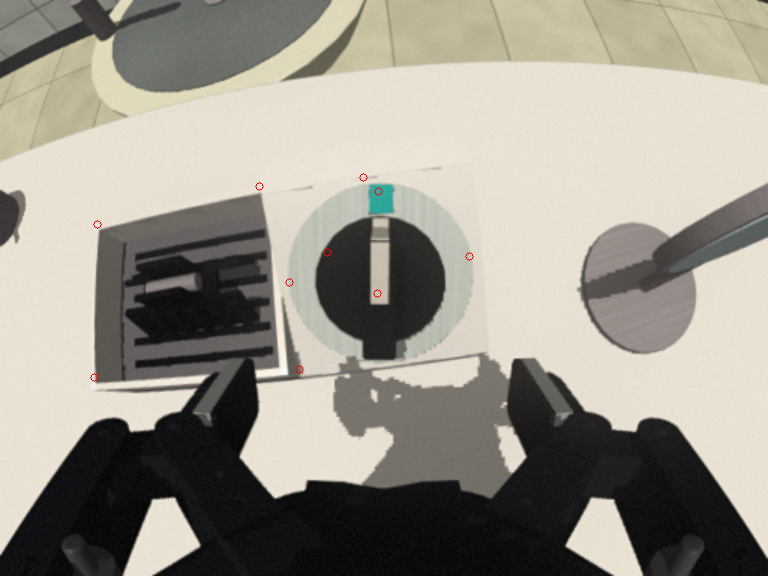

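The pointer tip at (380,220) points at the middle of the mark's inner end at (382,214), about 1 mm off sideways. The clip sits in the bay, and the gripper is clear of everything. Handing in.

```bash
python3 -c "
from plant import ctrl
s=ctrl.get_state();print(s['time'],s['contact_force']);print(ctrl.sign_off())"
```

```text
9.2667 [ 1.12885637 -0.20420857 -0.20959987]
the job is handed in; nothing more can be done
None
```

The hair clip is in the dryer's bay and released, and the dial's pointer is on the turquoise mark. I handed the job in at 9.3 s of the 43 s allowed; sign-off gives no verdict.

- **Clip:** I gripped it by its thumb plates, lowered it into the bay and let go. The last wrist picture shows it standing inside the bay walls.
- **Dial:** I turned it about -0.87 rad by its bar. In the last picture the pointer tip is about 1 mm sideways of the middle of the mark's inner end, well inside the 6 mm limit.
- **At hand-in:** The gripper was open about 150 mm off the panel, and the contact force was about 1 N, close to the sensor's noise.
- **Other things on the shelf:** I never moved near the pump, cup, mirror or ring dish, and the mark looks where it was. I did not measure their positions again at the end.
- **Disagreements:** The dryer's fitted position was a few millimetres off in the wrist views; I corrected for this by eye. The force sensor read about 16 N upwards while the fingers closed on the clip, and it was gone after lifting.

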